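# Clamp the part and start its leak test

## Robot

A 6-joint arm with a two-finger parallel gripper is mounted at the origin on the work surface. World frame = base frame: x ahead of the robot, y to its left, z up, the work surface at z = 0. Lengths are in m, angles in degrees, forces in N, time in s.
With the tool pointing down it reaches from about 0.4 to 0.825 m from the base axis. Payload 7 kg.
Tool frame: the origin (TCP) lies at the very end of the fingers, on their centre line; the grasp point (between the pads) lies 19 mm behind it; z points along the fingers, y is the line along which they close (so a half turn about z gives the same grasp; the last joint's range is limited). The gripper opens to 88 mm and grips with 3 to 60 N. Pads are 19 mm wide; open, the fingers measure 130 mm over their backs; the gripper's body (78 mm by 193 mm) begins 47 mm behind the grasp point.
Start: joints at [-47.722, 20.546, 0.682, 0, -70.136, -16.507], TCP at [0.293, -0.608, 0.227] pointing down, gripper open.
Joint ranges: [-176.03, 176.03], [-82.01, 121.73], [-58.28, 71.71], [-173.87, 95.51], [-174.79, -0.11], [-173.66, 173.66]. Speed limits (degrees/s): [136.94, 136.94, 172.46, 180, 180, 180].

## Interface

Orientations are given as [roll, pitch, yaw] about the fixed x, y, z axes, in that order (R = Rz(yaw) Ry(pitch) Rx(roll)).
In Python, from plant import ctrl gives the robot as it stands.
- The arm moves only by the tool carry_out, never from a script. Its argument "deltas" is a list that holds one entry, the list of rows, each a list of 5 numbers: the shift along the tool's x, y, z scaled (see below), then the turn about the tool's z scaled (see below), then the opening, from -1 (shut) to 1 (fully open). A call has 1 to 5 rows; each row is the pose to reach, as a shift and turn from the pose commanded when the call began, along the tool's axes at that moment, turning the shorter way round; what a row does not reach only later rows make up. The controller multiplies each number of a shift by 20 cm and each number of a turn by 2 pi rad. A row lasts 1/10 s, in which the tool goes at most 50 mm and 8.59 degrees, less where a joint would pass 70% of its speed; a pose out of reach is approached as far as the arm can. A call with a number of a shift or a turn outside -1 to 1 is refused whole. A call with a gripper value outside its range is refused whole. The fingers move at their own pace and stop on an object; the grip force is fixed at half the most. Time passes only in rows, so rows that repeat a pose let the fingers close. It gives the time, the measured TCP pose, the force, the opening and the grip force at its end, in the units of the state.
- ctrl.get_obs(): the state, without advancing time (a new reading comes with each control period).
- ctrl.snapshot(name): name is "scene" or "top"; returns a dict with "color" (480x640x3 uint8, red, green, blue), "camera_matrix" (3x3 intrinsics, pixels), "R" (3x3) and "t" (3): a world point X has camera coordinates R X + t. Camera axes: x right, y down, z forward; pixel columns grow to the right and rows downward; lengths in m; the calibration is good to about 2 mm. A picture is of the moment at which its call begins. There is no depth.
- ctrl.close_job(): hands the job in; it is judged then, once.
Trained networks look in a picture, given as the dict that the camera call returned (one of the last four; its "shot" number tells which), for a name from the list of things; names that differ only in an ending like _2 or _b are one class to them, and where a whole thing is asked for, a point or a joint stands for the part that bears it (a point fixed in the world has none). Each returns a list of dicts, best first, with "p" (0 to 1); they miss things now and then, are a little off and sometimes report something else, mostly with a low value. They report only what shows in the picture. A call takes as long as a camera call.
- ctrl.search_frame(picture, name): "centre" ([column, row] in pixels, amid what is visible of it).
- ctrl.silhouettes(picture, name): "mask" (480x640 bool, what is visible of it) and "centre" ([column, row] in pixels, amid what is visible of it).
- ctrl.spot_point(picture, name): "centre" ([column, row] in pixels: a listed point, or the origin of a listed thing).
The state is a dict: "clock": time; "joint_pos": joint angles; "qvel": joint speeds; "tau": joint torques, N m; "tool_pos": TCP position; "orientation": TCP orientation; "force": force on the tool from outside, world axes, zero at the start; "moment": the same for the moment, N m; "opening": finger opening in m; "gripper_force": force on a finger pad.
Only numpy, scipy, OpenCV 4.12 (cv2) and the standard library are available. Lean on these libraries where they do the work, as an engineer would, in place of code of your own. Each camera call takes 0.05 s, during which the arm holds its last target. There are 200 camera calls.

## Task

Start the leak test of the part that lies in the fixture: push the raised handle of the toggle clamp down flat so that the clamp closes on the part, then press down the raised end of the control box's rocker switch so that it tips fully over, then press the start button (the slim round one, not the wide mushroom-headed stop button) fully in and let it spring back. Pushing with closed fingers does all of it: pick nothing up, leave the control box standing where it is, and do not disturb the loose things on the bench or the stop button.

Things in the scene. Friction and masses are not known exactly. Their poses are not given: they have to be found in the camera images.
- fixture: Leak-test fixture fixed to the bench: aluminium plate 260 x 140 x 20 mm with a toggle clamp in its middle and a brass part lying in V-blocks. Origin: centre of the plate's underside. Its x axis runs along the clamp from the red handle (-x side) to the part (at x = 88 mm); z up. All but the clamp is lower than 55 mm; the clamp's arm stands up to 150 mm high while open, 95 mm closed.
- handle_pivot (a point): The handle's hinge axis, in the middle of the clamp, 74 mm above the bench and at x = -30 mm in the fixture's frame. The axis is the fixture's y axis. The point's axes are those of the fixture.
- clamp_handle (a joint): Angle of the red clamp handle above level (rad): 0 = down flat, clamped, against its stop; it starts raised, between about 0.65 and 1.0. The handle stays where it is left; friction of 0.3 N m in its hinge, so 5 to 7 N at 60 mm from the hinge pushes it down. The clamp arm follows the handle through a link.
- handle_grip (a point): Point on the upper side of the red handle grip, 75 mm from the hinge along the handle, moving with it. The grip is a round bar 18 mm thick that reaches from 45 to 137 mm from the hinge, on the fixture's -x side; flat down, its top is 83 mm above the bench.
- control_box: Grey box 160 x 160 mm, panel 78 mm above the bench, 1.9 kg, standing loose on rubber feet, panel up. Origin: centre of its underside; z up; cables leave from its +x side. On the panel, in the box's x, y (mm): start button (40, 40), stop button (40, -40), rocker switch (-36, 40), rotary selector 23 mm high, not used (-36, -40).
- rocker_up_end (a point): Point on top of the rocker's raised half, 16 mm from its pivot (the box's y axis), moving with it. The black rocker is V-shaped, 43 mm long in the box's x, 21 mm wide, in a bezel 51 x 28 mm and 3 mm high. The raised half is that next to the start button (box +x): its point is at first 11 mm above the panel; tipped over, this half lies level, 6 mm above it.
- rocker (a joint): Rocker angle (rad): 0 at the start (the -x half is down); 0.30 when fully tipped over, against its stop, with the +x half down. Stays where it is left; takes about 4 N at the point rocker_up_end.
- start_top (a point): Centre of the flat top of the start button: black, 24 mm in diameter, standing 14 mm above the panel in a steel collar 30 mm in diameter and 5 mm high. Pressed straight down.
- start_button (a joint): Travel of the start button (m): 0 = out, 0.005 = fully in, against its stop. A spring returns it; 1.4 N to begin, 5 N fully in.
- stop_top (a point): Centre of the top of the stop button: black mushroom head, 40 mm in diameter, standing 28 mm above the panel. Not to be pressed.
- stop_button (a joint): Travel of the stop button (m): 0 = out, 0.005 = fully in. Same spring as the start button.
- spare_part: Loose brass part like the one in the fixture, standing upright, 22 mm in diameter and 80 mm high. Origin: centre of its foot. To be left alone.
- fluid_bottle: Loose white bottle, 44 mm in diameter and 115 mm high, standing. Origin: centre of its foot. To be left alone.
- plug_gauge: Loose steel plug gauge, 24 mm in diameter and 80 mm high, standing upright. Origin: centre of its foot. To be left alone.

How it is judged:
By the outcome, as a careful person would: the job done as asked, in the order asked, and still so for the second after the job is handed in, with the robot touching nothing.
It also fails if it takes over 48 s, if anything falls off the work surface, if the arm or the gripper's body presses on something with over 40 N, if the wrist force passes 120 N, or if a joint passes its speed limit or range.

## Working session

There is one attempt and no reset: what is moved stays moved. The work goes in short steps, Python scripts to look and compute and a tool call to move; the robot and the scene stay as the last step left them, time stands still between calls to the robot, and variables do not carry over. Pictures are saved under pics/ and viewed, at most 10 in all, crops included, and the job is handed in when it is done.

Besides the shell and the picture viewer there is one more tool, called after ">>>" as name([rows], argument=value, ...), one row to a line, values as JSON. carry_out: Moves the arm, as the interface text tells. Its arguments: {"type":"object","properties":{"deltas":{"type":"array"}},"required":["deltas"]}

```bash
mkdir -p pics; cat > h.py <<'E'
import numpy as np, cv2
from plant import ctrl
def ray(s,px):
    K=np.array(s["camera_matrix"]);R=np.array(s["R"]);t=np.array(s["t"])
    d=R.T@np.linalg.inv(K)@np.array([px[0],px[1],1.]);return -R.T@t,d
def atz(s,px,z):
    c,d=ray(s,px);return c+d*(z-c[2])/d[2]
def tri(s1,p1,s2,p2):
    c1,d1=ray(s1,p1);c2,d2=ray(s2,p2);A=np.c_[d1,-d2]
    k=np.linalg.lstsq(A,c2-c1,rcond=None)[0]
    a=c1+k[0]*d1;b=c2+k[1]*d2;return (a+b)/2,np.linalg.norm(a-b)
def proj(s,X):
    v=np.array(s["camera_matrix"])@(np.array(s["R"])@X+np.array(s["t"]));return v[:2]/v[2]
E
python3 - <<'E'
from h import *
np.set_printoptions(precision=4,suppress=True)
S={n:ctrl.snapshot(n) for n in("scene","top")}
for n,s in S.items(): cv2.imwrite(f"pics/{n}0.png",s["color"][:,:,::-1]); print(n,ray(s,(320,240))[0])
for nm in "fixture handle_pivot handle_grip control_box rocker_up_end start_top stop_top spare_part fluid_bottle plug_gauge".split():
    P={}
    for n,s in S.items():
        r=ctrl.spot_point(s,nm); P[n]=r[0]["centre"] if r else None
        print(nm,n,[(np.round(q["centre"],1).tolist(),round(q["p"],2)) for q in r[:2]])
    if all(v is not None for v in P.values()): print("   ",*tri(S["scene"],P["scene"],S["top"],P["top"]))
print(ctrl.get_obs())
E
```

```text
scene [ 1.0894 -0.0975  0.7296]
top [0.5299 0.0249 1.0376]
fixture scene [([413.9, 213.8], 0.56)]
fixture top [([211.8, 280.3], 0.6)]
    [0.527  0.2068 0.0028] 0.0006916605193836599
handle_pivot scene [([414.7, 175.7], 0.85)]
handle_pivot top [([204.0, 297.3], 0.78)]
    [0.4979 0.2071 0.0758] 0.0018128737836497163
handle_grip scene [([401.4, 135.4], 0.57)]
handle_grip top [([203.5, 330.6], 0.56)]
    [0.4454 0.1946 0.1289] 0.0017449873478212576
control_box scene [([213.2, 283.1], 0.93)]
control_box top [([415.9, 252.6], 0.93)]
    [ 0.5845 -0.1799 -0.0148] 0.001772537526122803
rocker_up_end scene [([221.1, 229.4], 0.6), ([232.2, 254.8], 0.28)]
rocker_up_end top [([404.9, 264.6], 0.64)]
    [ 0.5578 -0.1427  0.0931] 0.00720791193046105
start_top scene [([230.9, 255.6], 0.72)]
start_top top [([401.0, 230.6], 0.68), ([407.5, 261.9], 0.21)]
    [ 0.6161 -0.1342  0.0966] 0.0048503946569934
stop_top scene [([179.3, 268.4], 0.55)]
stop_top top []
spare_part scene [([310.1, 197.4], 0.91), ([224.6, 229.4], 0.51)]
spare_part top [([306.8, 327.7], 0.53), ([207.2, 298.5], 0.51)]
    [0.4409 0.0263 0.0022] 0.003395661205296539
fluid_bottle scene [([322.0, 317.0], 0.59)]
fluid_bottle top [([327.0, 189.3], 0.93)]
    [ 0.7015 -0.0091  0.0008] 0.004923304572826671
plug_gauge scene [([318.2, 254.0], 0.74), ([312.3, 198.4], 0.55)]
plug_gauge top [([317.2, 255.4], 0.57)]
    [0.576  0.0103 0.001 ] 3.904812828335751e-05
{'clock': 1.1, 'joint_pos': array([-47.7224,  20.5472,   0.6817,  -0.0008, -70.1371, -16.5073]), 'qvel': array([-0.0617, -0.0392, -0.0682, -0.0101, -0.0226,  0.0187]), 'tau': array([ -0.0013, -58.2403,  29.3303,   7.0026,   0.0124,  -0.0001]), 'tool_pos': array([ 0.2934, -0.6078,  0.2265]), 'orientation': array([ 179.9973,   -0.0001, -154.23  ]), 'force': array([-0.4292, -0.1459, -0.3445]), 'moment': array([0.0474, 0.0202, 0.0245]), 'gripper_force': 0.0, 'opening': 0.08759639126728176}
```

View pics/scene0.png

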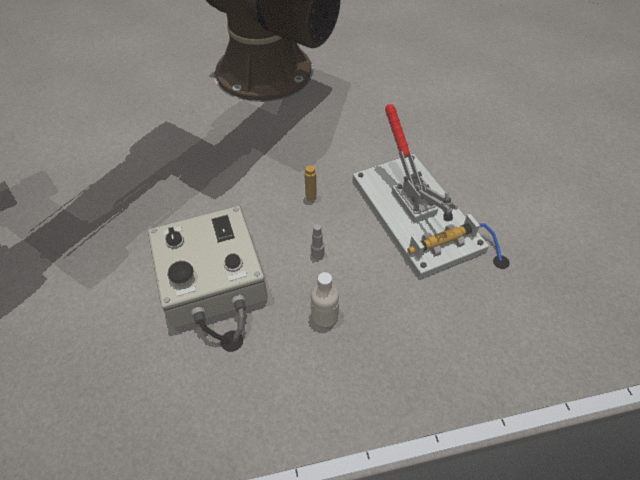

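View pics/top0.png

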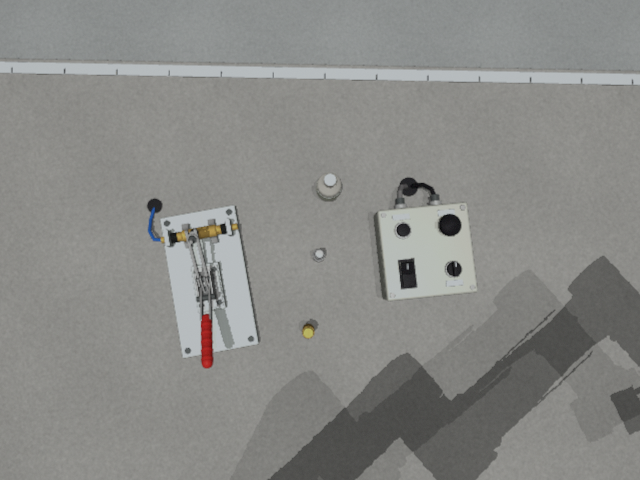

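The top view shows the start button at about (403,230), the rocker at (407,273), the stop button at (450,225) and the red handle from (207,318) to (207,365). The scene view agrees. Next I'll refine these positions with colour blobs and masks.

```bash
python3 - <<'E'
from h import *
np.set_printoptions(precision=4,suppress=True)
S={n:ctrl.snapshot(n) for n in("scene","top")}
s=S["top"];im=s["color"].astype(int)
# fixture plate & box: bright blobs in top view
red=(im[:,:,0]>110)&(im[:,:,1]<70)
ys,xs=np.nonzero(red);print("red",len(xs),xs.min(),xs.max(),ys.min(),ys.max())
g=im.max(2)
def blobs(mask,off):
    n,l,st,c=cv2.connectedComponentsWithStats(mask.astype(np.uint8))
    for i in range(1,n):
        if st[i,4]>25: print(" ",st[i],c[i]+off,atz(s,c[i]+off,.085)[:2])
print("dark on box");blobs((g<75)[205:295,380:472],(380,205))
for nm in("control_box","fixture","start_top","rocker_up_end","handle_grip","stop_top"):
  for n in S:
    for m in ctrl.silhouettes(S[n],nm)[:1]:
      k=m["mask"].astype(np.uint8);c=cv2.findContours(k,0,1)[0];c=max(c,key=cv2.contourArea)
      ap=cv2.approxPolyDP(c,5,True)[:,0]
      print(nm,n,round(m["p"],2),np.round(m["centre"],1),k.sum(),cv2.minAreaRect(c),ap.tolist())
# plate corners by hand
for p in[(163,218),(236,207),(258,343),(184,357)]: print(atz(s,p,.02))
for p in[(378,212),(466,204),(475,292),(387,299)]: print(atz(s,p,.078))
for k,(a,b,c,d) in {"box":(190,310,365,485),"fix":(195,375,150,270)}.items():
    cv2.imwrite(f"pics/{k}.png",cv2.resize(s["color"][a:b,c:d,::-1],None,fx=5 if k=="box" else 3.3,fy=5 if k=="box" else 3.3,interpolation=cv2.INTER_CUBIC))
E
```

```text
red 487 201 212 314 367
dark on box
  [ 59   9  22  22 373] [449.3727 224.6086] [ 0.6291 -0.2183]
  [ 17  19  13  12 130] [402.9308 229.4769] [ 0.6194 -0.1371]
  [ 19  54  17  29 406] [407.0172 273.6034] [ 0.5429 -0.1442]
  [ 0 57  6 33 76] [381.6316 279.6316] [ 0.5319 -0.1002]
  [ 67  57  14  14 146] [453.4658 268.9589] [ 0.5519 -0.2249]
control_box scene 0.88 [206.8 270.2] 11015 ((210.6461181640625, 284.1747131347656), (140.54586791992188, 107.47915649414062), 75.73548889160156) [[238, 205], [148, 229], [159, 299], [171, 325], [193, 321], [228, 351], [242, 343], [245, 307], [267, 298]]
control_box top 0.89 [427.  247.9] 9221 ((423.3780517578125, 236.90245056152344), (120.70166778564453, 95.52326965332031), 83.6598129272461) [[403, 180], [395, 207], [374, 217], [382, 297], [475, 291], [467, 204], [442, 204], [432, 187]]
fixture scene 0.96 [417. 217.] 9653 ((418.93902587890625, 208.04881286621094), (199.59007263183594, 86.9887924194336), 51.34019470214844) [[388, 105], [400, 157], [364, 169], [353, 180], [416, 274], [485, 251], [480, 226], [494, 239], [494, 263], [505, 267], [493, 23
[... 1142 characters left out ...]
174], [416, 189], [428, 185], [420, 182], [395, 109]]
handle_grip top 0.91 [203.5 326.1] 910 ((206.0, 332.9999694824219), (11.999998092651367, 71.99998474121094), -0.0) [[210, 297], [206, 313], [200, 305], [207, 369]]
stop_top scene 0.75 [181.6 275.2] 412 ((179.5, 271.5), (19.0, 23.0), 90.0) [[169, 267], [173, 281], [191, 275], [186, 262]]
stop_top top 0.74 [446.8 223.5] 405 ((450.25, 225.25001525878906), (21.920310974121094, 21.21320343017578), 45.0) [[447, 214], [439, 227], [453, 236], [461, 222]]
[0.6406 0.2966 0.02  ]
[0.6631 0.1625 0.02  ]
[0.4143 0.1164 0.02  ]
[0.3878 0.2498 0.02  ]
[ 0.6503 -0.0944  0.078 ]
[ 0.6667 -0.2498  0.078 ]
[ 0.5125 -0.2641  0.078 ]
[ 0.4986 -0.1106  0.078 ]
```

View pics/box.png

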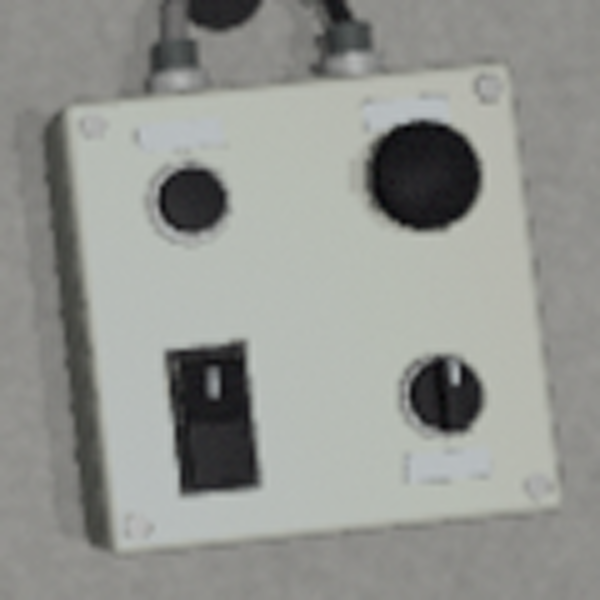

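View pics/fix.png

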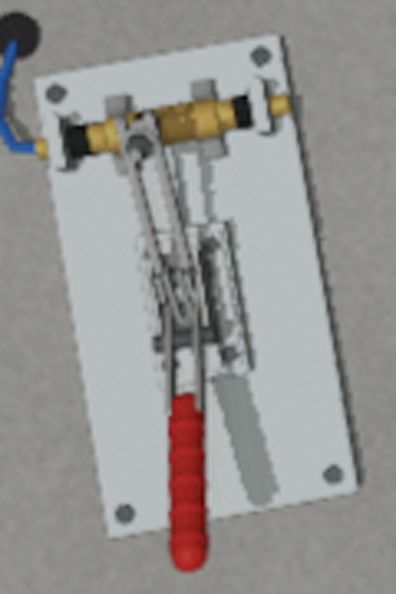

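The crop shows the start button at the box's upper left, with the rocker's marked (raised) half facing it and the mushroom stop button at upper right. The plate corners put the box at (0.582, -0.180) with yaw 5.5°, and the fixture at (0.5265, 0.206) with yaw 10.4°. The handle angle is about 0.70 rad, and the sizes match those given. I'll move to the handle with the fingers shut, passing high over the bench.

>>> carry_out([
  [[-0.823,0.479,0,0.0428,-1],[-0.823,0.479,0,0.0428,-1],[-0.823,0.479,0,0.0428,-1],[-0.823,0.479,0,0.0428,-1],[-0.823,0.479,0,0.0428,-1]],
])

```text
clock: 2.3
tool_pos: [0.4025, -0.4466, 0.2272]
orientation: [-180.0, 0.1, -169.4]
force: [0.2, -1.0, -0.3]
opening: 0.053
gripper_force: 0.0
```

>>> carry_out([
  [[-0.426,0.938,0,0,-1],[-0.426,0.938,0,0,-1],[-0.426,0.938,0,0,-1],[-0.426,0.938,0,0,-1],[-0.426,0.938,0,0,-1]],
])

```text
clock: 2.8
tool_pos: [0.4511, -0.2466, 0.2272]
orientation: [180.0, 0.1, -169.4]
force: [0.1, -0.3, 0.5]
opening: 0.0132
gripper_force: 0.0
```

>>> carry_out([
  [[-0.23,0.975,0,0,-1],[-0.23,0.975,0,0,-1],[-0.23,0.975,0,0,-1],[-0.23,0.975,0,0,-1],[-0.23,0.975,0,0,-1]],
])

```text
clock: 3.3
tool_pos: [0.4609, -0.0458, 0.2271]
orientation: [180.0, 0.1, -169.3]
force: [0.1, -1.1, -0.1]
opening: 0.0006
gripper_force: 0.0
```

>>> carry_out([
  [[-0.025,0.59,0,0,-1],[-0.025,0.59,0,0,-1],[-0.025,0.59,0,0,-1]],
])

```text
clock: 3.6
tool_pos: [0.4439, 0.069, 0.2269]
orientation: [180.0, 0.1, -169.6]
force: [0.1, -0.0, 1.2]
opening: -0.0
gripper_force: 0.0
```

>>> carry_out([
  [[-0.025,0.59,0,0,-1],[-0.025,0.59,0,0,-1],[-0.025,0.59,0,0,-1],[-0.025,0.59,0,0,-1]],
])

```text
clock: 4.0
tool_pos: [0.4279, 0.1856, 0.2266]
orientation: [-180.0, 0.0, -169.5]
force: [-0.2, -1.5, 0.1]
opening: 0.0005
gripper_force: 0.0
```

```bash
python3 - <<'E'
from h import *
s=ctrl.snapshot("scene");t=ctrl.snapshot("top")
o=ctrl.get_obs();print(o["tool_pos"],o["orientation"])
cv2.imwrite("pics/h1.png",np.hstack([cv2.resize(s["color"][40:280,330:530,::-1],(400,480)),cv2.resize(t["color"][195:390,120:280,::-1],(394,480))]))
E
```

```text
[0.42778742 0.18354985 0.22646087] [-1.79975904e+02 -2.17618506e-02 -1.69601203e+02]
```

View pics/h1.png

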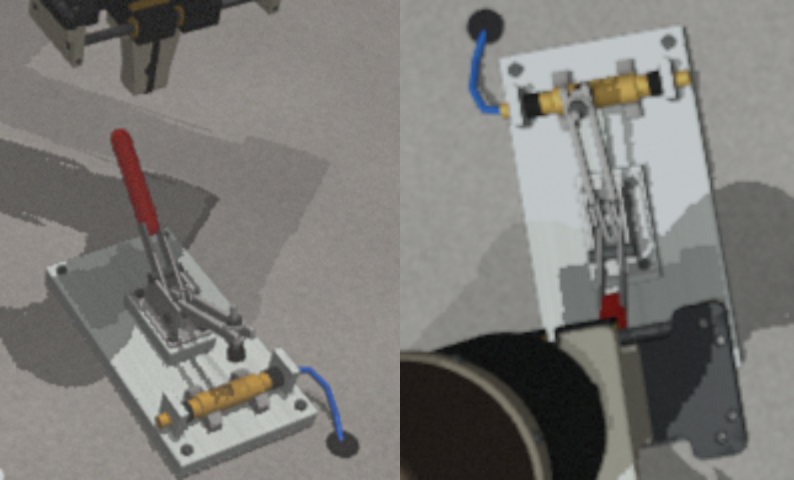

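The left half of this picture shows the shut fingers at about (148,80), above the handle tip at (120,135). They are lined up along the handle, so I'll descend.

>>> carry_out([
  [[-0.004,0.02,0.15,0,-1],[-0.004,0.02,0.28,0,-1],[-0.004,0.02,0.34,0,-1],[-0.004,0.02,0.39,0,-1],[-0.004,0.02,0.43,0,-1]],
])

```text
clock: 4.6
tool_pos: [0.4286, 0.1877, 0.1408]
orientation: [180.0, 0.1, -169.7]
force: [0.6, 0.1, 2.8]
opening: 0.0003
gripper_force: 1.1
```

>>> carry_out([
  [[0,0,0.04,0,-1],[0,0,0.08,0,-1],[0,0,0.12,0,-1],[0,0,0.16,0,-1],[0,0,0.2,0,-1]],
])

```text
clock: 5.1
tool_pos: [0.4276, 0.188, 0.1]
orientation: [-180.0, -0.0, -169.6]
force: [-1.5, 0.5, 3.2]
opening: 0.0006
gripper_force: 1.6
```

```bash
python3 - <<'E'
from h import *
s=ctrl.snapshot("scene");o=ctrl.get_obs();print(o["tool_pos"],o["force"])
cv2.imwrite("pics/h2.png",cv2.resize(s["color"][40:280,330:530,::-1],(500,600)))
E
```

```text
[0.42708478 0.18764442 0.09875353] [-0.01343555  0.19029104  0.18575461]
```

View pics/h2.png

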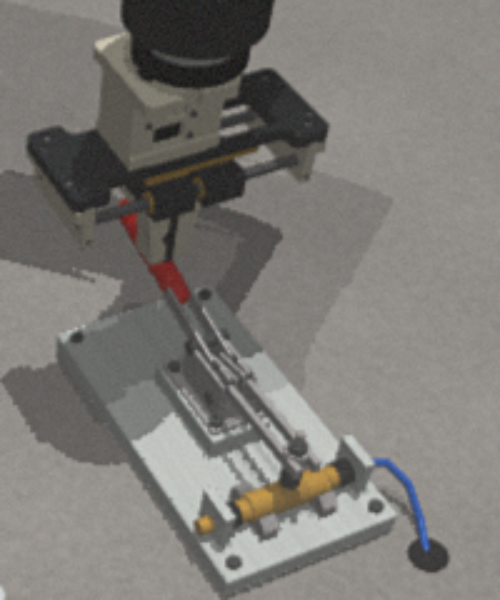

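The handle is going down under the fingers and the clamp arm has come down to the part. I'll continue to the stop, where the force should rise.

>>> carry_out([
  [[0,0,0.025,0,-1],[0,0,0.05,0,-1],[0,0,0.07,0,-1],[0,0,0.08,0,-1],[0,0,0.085,0,-1]],
])

```text
clock: 5.65
tool_pos: [0.4274, 0.1878, 0.0833]
orientation: [-180.0, -0.0, -169.6]
force: [-1.6, -1.1, 3.4]
opening: 0.0006
gripper_force: 1.7
```

>>> carry_out([
  [[0,0,0.007,0,-1],[0,0,0.014,0,-1],[0,0,0.02,0,-1],[0,0,0.02,0,-1]],
])

```text
clock: 6.05
tool_pos: [0.4277, 0.1878, 0.0824]
orientation: [-180.0, 0.0, -169.6]
force: [-17.4, -4.1, 39.4]
opening: 0.0007
gripper_force: 19.8
```

It is hard against the stop at 39 N. I'll lift off and check the handle.

>>> carry_out([
  [[0,0,-0.1,0,-1],[0,0,-0.35,0,-1],[0,0,-0.6,0,-1],[0,0,-0.72,0,-1]],
])

```text
clock: 6.45
tool_pos: [0.4294, 0.189, 0.2282]
orientation: [179.8, 0.3, -169.6]
force: [0.5, 0.8, 1.0]
opening: 0.0006
gripper_force: 0.0
```

>>> carry_out([
  [[-0.175,-0.92,0,0.0136,-1],[-0.175,-0.92,0,0.0136,-1],[-0.175,-0.92,0,0.0136,-1],[-0.175,-0.92,0,0.0136,-1],[-0.175,-0.92,0,0.0136,-1]],
])

```text
clock: 6.95
tool_pos: [0.4963, 0.0099, 0.2233]
orientation: [-180.0, 0.0, -174.8]
force: [-0.3, -0.3, 0.2]
opening: 0.0008
gripper_force: 0.0
```

```bash
python3 - <<'E'
from h import *
np.set_printoptions(precision=4,suppress=True)
s=ctrl.snapshot("scene");t=ctrl.snapshot("top");o=ctrl.get_obs();print(o["tool_pos"],o["orientation"])
for n in("handle_grip",): 
  a,b=ctrl.spot_point(s,n),ctrl.spot_point(t,n); print(tri(s,a[0]["centre"],t,b[0]["centre"]) if a and b else (a,b))
X=np.array([.497,.2008,.074]);u=np.array([-.983,-.181,0])
for a in (0,.1): print(a,proj(t,X+.137*(u*np.cos(a)+[0,0,np.sin(a)])),proj(s,X+.137*(u*np.cos(a)+[0,0,np.sin(a)])))
for q in(s,t):
  im=q["color"].astype(int);ys,xs=np.nonzero((im[:,:,0]>100)&(im[:,:,1]<60));print(xs.min(),xs.max(),ys.min(),ys.max())
p=o["tool_pos"];y=np.radians(o["orientation"][2])
d=np.array([.559,-.142])-p[:2]
print("to rocker",(d[0]*np.cos(y)+d[1]*np.sin(y))/.2,(d[0]*np.sin(y)-d[1]*np.cos(y))/.2,-(.11-p[2])/.2)
E
```

```text
[0.4955 0.0124 0.2233] [ 179.998    -0.0009 -174.6839]
([{'centre': [393.5, 144.9], 'p': 0.83}], [])
0 [219.5959 376.9012] [375.9924 130.9793]
0.1 [218.2223 377.9156] [376.7193 125.721 ]
376 404 130 163Traceback (most recent call last):
  File "<stdin>", line 9, in <module>
    return umr_minimum(a, axis, None, out, keepdims, initial, where)
ValueError: zero-size array to reduction operation minimum which has no identity
```

The handle tip is at (376,130), as predicted for flat down, so the clamp is closed. Next is the rocker.

>>> carry_out([
  [[-0.245,-0.8,0,0,-1],[-0.245,-0.8,0,0,-1],[-0.245,-0.8,0,0,-1],[-0.245,-0.8,0,0,-1],[-0.245,-0.8,0.2,0,-1]],
])

```text
clock: 7.65
tool_pos: [0.5638, -0.1426, 0.1876]
orientation: [-179.9, 0.5, -174.5]
force: [1.0, 1.5, -0.7]
opening: 0.0005
gripper_force: 0.0
```

>>> carry_out([
  [[0,0,0.1,0,-1],[0,0,0.2,0,-1],[0,0,0.3,0,-1],[0,0,0.37,0,-1],[0,0,0.37,0,-1]],
])

```text
clock: 8.15
tool_pos: [0.5581, -0.1398, 0.1076]
orientation: [180.0, -0.2, -174.4]
force: [0.0, 0.9, 0.2]
opening: 0.0009
gripper_force: 0.0
```

```bash
python3 - <<'E'
from h import *
s=ctrl.snapshot("scene");o=ctrl.get_obs();print(o["tool_pos"],o["orientation"],o["force"])
print(proj(s,np.array([.559,-.142,.089])),proj(s,o["tool_pos"]))
cv2.imwrite("pics/r1.png",cv2.resize(s["color"][150:310,130:290,::-1],(600,600)))
E
```

```text
[ 0.55904366 -0.14010883  0.10905477] [-1.79997973e+02 -9.20859746e-02 -1.74418718e+02] [-0.40186954 -0.10315783  0.09255735]
[224.29514391 231.4877355 ] [223.48618627 223.52916525]
```

View pics/r1.png

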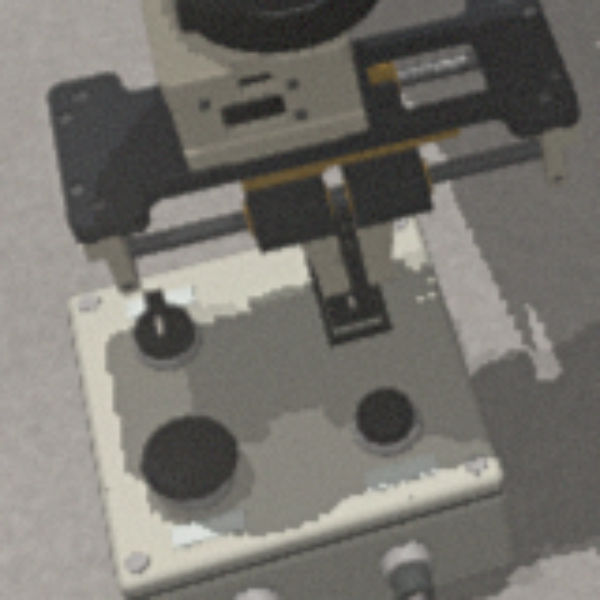

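The shut fingers stand over the rocker's raised half, at about (350,280) in the crop. I'll press down.

>>> carry_out([
  [[0,0,0.06,0,-1],[0,0,0.085,0,-1],[0,0,0.1,0,-1],[0,0,0.115,0,-1],[0,0,0.12,0,-1]],
])

```text
clock: 8.7
tool_pos: [0.5607, -0.1412, 0.0862]
orientation: [-180.0, 0.2, -174.5]
force: [2.1, 1.0, 4.5]
opening: 0.0005
gripper_force: 1.9
```

>>> carry_out([
  [[0,0,0.004,0,-1],[0,0,0.007,0,-1],[0,0,0.007,0,-1]],
])

```text
clock: 9.0
tool_pos: [0.5597, -0.1415, 0.0845]
orientation: [-180.0, 0.1, -174.5]
force: [3.3, 0.2, 4.1]
opening: 0.0001
gripper_force: 1.9
```

>>> carry_out([
  [[0,0,0.004,0,-1],[0,0,0.008,0,-1],[0,0,0.008,0,-1]],
])

```text
clock: 9.3
tool_pos: [0.5599, -0.1415, 0.0841]
orientation: [-180.0, 0.1, -174.5]
force: [-1.2, 1.3, 13.9]
opening: 0.0001
gripper_force: 7.0
```

>>> carry_out([
  [[0,0,0.003,0,-1],[0,0,0.006,0,-1],[0,0,0.006,0,-1]],
])

```text
clock: 9.6
tool_pos: [0.5599, -0.1415, 0.0839]
orientation: [-180.0, 0.1, -174.5]
force: [-3.4, 4.2, 22.3]
opening: 0.0004
gripper_force: 11.4
```

The force rises to 22 N at z = 0.084, the height given for the tipped-over half. I'll lift, move over to the start button, and look.

>>> carry_out([
  [[0,0,-0.15,0,-1],[0,0,-0.2,0,-1],[-0.15,0,-0.2,0,-1],[-0.29,0,-0.2,0,-1],[-0.29,0,-0.2,0,-1]],
])

```text
clock: 10.1
tool_pos: [0.6184, -0.1356, 0.1201]
orientation: [-180.0, -0.1, -174.5]
force: [-0.4, 0.5, 0.4]
opening: 0.0005
gripper_force: 0.0
```

```bash
python3 - <<'E'
from h import *
s=ctrl.snapshot("scene");o=ctrl.get_obs();print(o["tool_pos"],o["orientation"],o["force"])
cv2.imwrite("pics/s1.png",cv2.resize(s["color"][150:310,130:290,::-1],(600,600)))
E
```

```text
[ 0.61663102 -0.13572675  0.11975182] [ 1.79975363e+02 -1.75196754e-01 -1.74552539e+02] [-0.41733766 -0.05560198 -0.52436276]
```

View pics/s1.png

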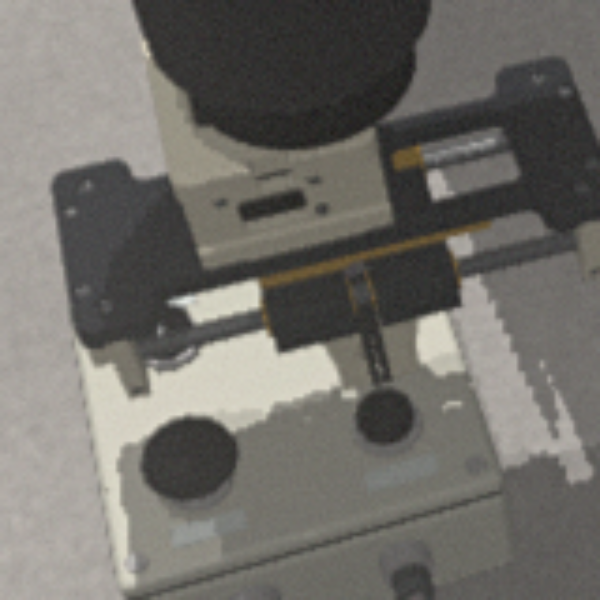

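The box has not moved. The fingers stand just above the start button at (385,415) in the crop, clear of the stop button at (190,455). I'll press.

>>> carry_out([
  [[0.0,0,0.09,0,-1],[0.0,0,0.13,0,-1],[0.0,0,0.145,0,-1],[0.0,0,0.16,0,-1],[0.0,0,0.165,0,-1]],
])

```text
clock: 10.65
tool_pos: [0.6164, -0.136, 0.0886]
orientation: [-180.0, -0.0, -174.5]
force: [-3.5, 0.6, 3.0]
opening: 0.0005
gripper_force: 1.9
```

>>> carry_out([
  [[0,0,0.005,0,-1],[0,0,0.01,0,-1],[0,0,0.01,0,-1]],
])

```text
clock: 10.95
tool_pos: [0.6169, -0.136, 0.0873]
orientation: [-180.0, 0.0, -174.5]
force: [-4.2, -0.7, 8.4]
opening: 0.0007
gripper_force: 3.7
```

>>> carry_out([
  [[0,0,0.004,0,-1],[0,0,0.008,0,-1],[0,0,0.008,0,-1]],
])

```text
clock: 11.25
tool_pos: [0.617, -0.136, 0.087]
orientation: [-180.0, 0.0, -174.5]
force: [-8.1, 1.9, 16.3]
opening: 0.0006
gripper_force: 8.6
```

>>> carry_out([
  [[0,0,0.003,0,-1],[0,0,0.005,0,-1],[0,0,0.005,0,-1]],
])

```text
clock: 11.55
tool_pos: [0.617, -0.136, 0.0869]
orientation: [-180.0, 0.1, -174.5]
force: [-11.1, 3.0, 23.1]
opening: 0.0003
gripper_force: 11.6
```

The button is hard in at z = 0.087 with 23 N. I'll lift, retreat, and check everything.

>>> carry_out([
  [[0,0,-0.1,0,-1],[0,0,-0.3,0,-1],[0,0,-0.5,0,-1],[0,0,-0.7,0,-1],[0,0,-0.7,0,-1]],
])

```text
clock: 12.05
tool_pos: [0.6206, -0.1361, 0.2308]
orientation: [-179.9, 0.7, -174.5]
force: [-0.5, 0.1, -0.5]
opening: 0.0002
gripper_force: 0.0
```

>>> carry_out([
  [[0.5,-0.95,0,0,-1],[0.5,-0.95,0,0,-1],[0.5,-0.95,0,0,-1],[0.5,-0.95,0,0,-1],[0.5,-0.95,0,0,-1]],
])

```text
clock: 12.55
tool_pos: [0.534, -0.3379, 0.2237]
orientation: [-180.0, 0.0, -174.7]
force: [-0.1, -0.1, 0.1]
opening: 0.0003
gripper_force: 0.0
```

>>> carry_out([
  [[0.5,-0.8,0,0,-1],[0.5,-0.8,0,0,-1],[0.5,-0.8,0,0,-1],[0.5,-0.8,0,0,-1],[0.5,-0.8,0,0,-1]],
])

```text
clock: 13.05
tool_pos: [0.4492, -0.5069, 0.223]
orientation: [-180.0, -0.0, -174.8]
force: [0.6, -0.1, 0.9]
opening: 0.0003
gripper_force: 0.0
```

```bash
python3 - <<'E'
from h import *
s=ctrl.snapshot("scene");t=ctrl.snapshot("top");o=ctrl.get_obs();print(o["tool_pos"],o["force"])
a=cv2.resize(t["color"][160:400,140:490,::-1],(580,398)); b=cv2.resize(s["color"][200:300,140:260,::-1],(220,183));c=cv2.resize(s["color"][100:280,340:510,::-1],(220,215))
cv2.imwrite("pics/end.png",np.hstack([a,np.vstack([b,c])]))
E
```

```text
[ 0.45095052 -0.50400956  0.22311046] [ 0.20904904 -0.11232379  0.49168543]
```

View pics/end.png

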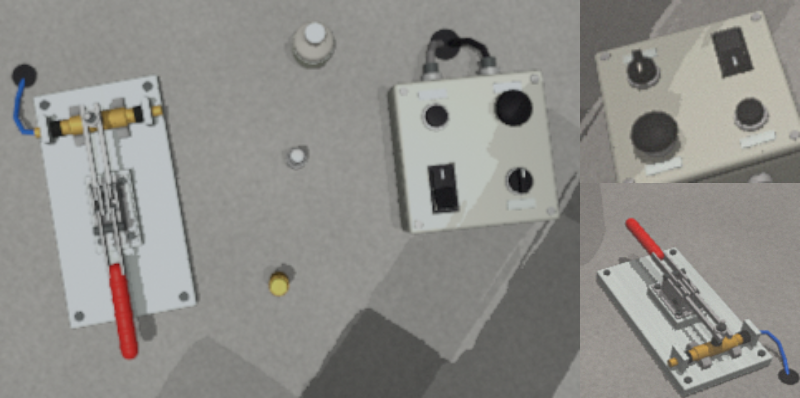

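The handle lies flat along the plate at (120,310) and the clamp arm is on the part. The rocker at (443,188) has tipped over, since its shading has swapped halves. The start button is out again at (436,115), and the box and loose things are where they were. I'll hand it in.

```bash
python3 -c "
from plant import ctrl
print(ctrl.close_job())"
```

```text
the job is handed in; nothing more can be done
None
```

The job is handed in: clamp closed, rocker tipped fully over, and start button pressed fully in and released, in that order; in the final pictures the box, stop button and loose things look undisturbed, but no verdict came back.

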